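# Put the tall crate of dolls away and slide the cabinet door shut

## Task

Push the tall, heavy crate of dolls across the table and all the way into the open bay of the cabinet, pushing low near its base so that it slides upright instead of tipping. Then push the sliding plywood door fully shut in front of it. Nothing is picked up, and the dolls, rider and painting things round about are left undisturbed.

Things in the scene. Friction and masses are not known exactly. Their poses are not given: they have to be found in the camera images.
- crate: Tall narrow pine crate packed with clay dolls, pale wood, loose on the table: 105 mm deep (its x) x 120 mm wide (its y) x 230 mm tall, 1.8 to 2.7 kg. Origin: centre of the underside; z up. Its +x points roughly into the cabinet bay, so the face to push is at x = -52.5 mm. Pushed 70 mm or more above the table it may tip; pushed near the foot it slides, at about 9 to 19 N.
- crate_foot (a point): Where to push the crate: middle of the flat pine foot band (55 mm high, 120 mm wide) on the face away from the bay, 27.5 mm above the table. Axes as the crate: x points into the crate, roughly towards the bay.
- cabinet: Small two-bay pine cabinet, fixed: 366 mm wide (its y) x 150 mm deep (its x) x 280 mm high, with a low cardboard box on top (to 310 mm). Origin: on the table under the carcass centre. Front faces its own -x; carcass front edges at x = -75 mm. Door and track overhang the front to x = -102 mm; the pull strip reaches x = -119 mm.
- bay (a point): On the table in the middle of the crate's bay: x = 0, y = -88.5 mm in the cabinet frame; axes as the cabinet. The bay is open at the front, with no floor or sill: 165 mm wide between boards, 252 mm high under the door track, its back panel at x = +67 mm. The crate is wholly in when its centre is between x = -22 mm (front flush with the carcass) and +14 mm (against the back).
- door (a joint): Travel of the sliding plywood door, m. 0 = fully shut over the crate's bay; starts at 0.160 to 0.186 (open stop), over the other bay, overlapping the crate's bay by at most 15 mm. Shutting is a push towards the cabinet's -y. Door: 185 mm wide, 12 thick, 6 to 251 mm above the table, front face at x = -90.5 mm in the cabinet frame. Slides at 2 to 4 N and stays where it is left.
- door_pull (a point): Middle of the front of the door's pull strip: an upright dark wooden strip on the door, 40 mm from its middle towards its leading (-y) edge, 22 mm wide (y), 28 mm proud of the door face, 60 to 220 mm above the table; this point is 140 mm up. Push the side of it that faces the cabinet's +y. Axes as the cabinet.
- doll_pink: Bystander: clay doll with a pink skirt, 68 mm across, 152 mm tall. Origin under its centre.
- doll_teal: Bystander: clay doll with a teal skirt, 68 mm across, 152 mm tall. Origin under its centre.
- rider: Bystander: terracotta horse and rider, 155 mm long (its x), 55 mm wide, 178 mm tall. Origin under its centre.
- brush_cup: Bystander: white enamel cup 76 mm across and 85 mm high with brushes standing in it up to 175 mm and a handle at its +y. Origin under its centre.
- palette_tile: Bystander: blue glazed palette tile 110 x 110 x 9 mm with dabs of paint. Origin under its centre.
- obsidian: Bystander: black obsidian polishing stone, 56 mm across, 29 mm high. Origin under its centre.
- slip_jar: Bystander: lidded clay-coloured jar of slip, 64 mm across, 85 mm high. Origin under its centre.

How it is judged:
By the outcome, as a careful person would: the job done as asked, in the order asked, and still so for the second after the job is handed in, with the robot touching nothing.
It also fails if it takes over 72 s, if anything falls off the work surface, if the arm or the gripper's body presses on something with over 40 N, if the wrist force passes 120 N, or if a joint passes its speed limit or range.

## Robot

A 6-joint arm with a two-finger parallel gripper is mounted at the origin on the work surface. World frame = base frame: x ahead of the robot, y to its left, z up, the work surface at z = 0. Lengths are in m, angles in rad, forces in N, time in s.
With the tool pointing down it reaches from about 0.35 to 0.775 m from the base axis. Payload 5.5 kg.
Tool frame: the origin (TCP) lies midway between the tips of the shut fingers; the grasp point (between the pads) lies grip_point_offset behind it (grip_point_offset is the distance from the TCP to the grasp point, in m); z points along the fingers, y is the direction in which the jaws open and shut (so a half turn about z gives the same grasp; the last joint's range is limited). The gripper opens to 85 mm and grips with 20 to 120 N. Pads are 22 mm wide; open, the fingers measure 114 mm over their backs; the gripper's body (76 mm by 85 mm) begins 54 mm behind the grasp point. The pads swing forward as they close: fully open they stand 13 mm farther back than shut.
Start: joints at [1.071, 0.313, 0.046, 1.304, 0, 1.431], TCP at [0.202, 0.538, 0.231] pointing down, gripper open.
Joint ranges: [-2.76, 2.76], [-0.86, 1.69], [-1.03, 1.26], [-2.2, 2.34], [-1.47, 1.5], [-3.14, 3.14]. Speed limits (rad/s): [2.57, 2.57, 3.14, 3.14, 3.14, 3.14].

## Interface

Orientations are given as a unit quaternion [w, x, y, z].
In Python, from workcell import * gives the robot as it stands.
- The arm moves only by the tool send_rows, never from a script. Its argument "series" is one flat list of numbers, 7 for each row, row after row: the shift along the tool's x, y, z in cm, then the turn, a rotation vector about the tool's x, y, z in degrees, then the opening, from 0 (shut) to 1 (fully open). A call has 1 to 10 rows; each row is the pose to reach, as a shift and turn from the pose commanded when the call began, along the tool's axes at that moment; what a row does not reach only later rows make up. A row lasts 1/12 s, in which the tool goes at most 41.7 mm and 7.16 degrees, less where a joint would pass 70% of its speed; a pose out of reach is approached as far as the arm can. A call with a gripper value outside its range is refused whole. The fingers move at their own pace and stop on an object; "newtons" is the grip in N (left out, the last holds). Time passes only in rows, so rows that repeat a pose let the fingers close. It gives the time, the measured TCP pose, the force and the opening at its end, in the units of the state.
- get_state(): the state, without advancing time (a new reading comes with each control period).
- read_camera(name): name is "side" or "top" or "wrist"; returns the picture (420x560x3 uint8, blue, green, red); there is no depth.
- camera_info(name): a dict with "K" (3x3 intrinsics, pixels), "xyz" and "attitude" of the camera in the world. Camera axes: x right, y down, z forward; pixel columns grow to the right and rows downward; lengths in m; the calibration is good to about 2 mm. A picture is of the moment at which its call begins: read the wrist's pose just before it. camera_info takes no time and is no camera call; for the wrist camera it gives the pose at the moment of the call.
- hand_in(): hands the job in, once; it reports no verdict.
Trained networks look in the newest picture that a camera, given by its name, has taken for a name from the list of things; names that differ only in an ending like _2 or _b are one class to them, and where a whole thing is asked for, a point or a joint stands for the part that bears it (a point fixed in the world has none). Each returns a list of dicts, best first, with "p" (0 to 1); they miss things now and then, are a little off and sometimes report something else, mostly with a low value. They report only what shows in the picture. A call takes as long as a camera call.
- silhouettes(camera, label): "pixels" (420x560 bool, what is visible of it) and "box" ([left, top, width, height] in pixels, round what is visible of it).
The state is a dict: "clock": time; "joint_pos": joint angles; "qvel": joint speeds; "tau": joint torques, N m; "tcp_pos": TCP position; "orientation": TCP orientation; "wrist_force": force on the tool from outside, world axes, zero at the start; "ft_torque": the same for the moment, N m; "finger_gap": finger opening in m.
Only numpy, scipy, OpenCV 4.12 (cv2) and the standard library are available. Lean on these libraries where they do the work, as an engineer would, in place of code of your own. Each camera call takes 0.05 s, during which the arm holds its last target. There are 200 camera calls.

## Working session

There is one attempt and no reset: what is moved stays moved. The work goes in short steps, Python scripts to look and compute and a tool call to move; the robot and the scene stay as the last step left them, time stands still between calls to the robot, and variables do not carry over. Pictures are saved under pics/ and viewed, about 8 in all and at most 12, crops included, and the job is handed in when it is done.

Besides the shell and the picture viewer there is one more tool, called after "Call:" by a JSON object that holds its "name" and its "arguments". send_rows: Moves the arm, as the interface text tells. Its arguments: {"type":"object","properties":{"series":{"type":"array"},"newtons":{"type":"number"}},"required":["series"]}

```bash
ls; mkdir -p pics
python3 - <<'E'
from workcell import *
import cv2,numpy as np
s=get_state();print({k:np.round(v,3).tolist() for k,v in s.items()})
a=read_camera("top");b=read_camera("side")
cv2.imwrite("pics/a.png",a);cv2.imwrite("pics/b.png",b)
for c in("top","side"):
  i=camera_info(c);print(c,{k:np.round(v,4).tolist() for k,v in i.items()})
  for n in("crate","cabinet","door","door_pull","doll_pink","doll_teal","rider","brush_cup","palette_tile","obsidian","slip_jar"):
    print(n,[(round(d["p"],2),d["box"]) for d in silhouettes(c,n)][:2])
E
```

```text
pics
{'clock': 0.0, 'joint_pos': [1.071, 0.314, 0.045, 1.304, 0.0, 1.431], 'qvel': [-0.001, -0.002, -0.0, 0.0, -0.002, -0.001], 'tau': [-0.0, -48.063, 29.854, 0.019, -0.0, 0.0], 'tcp_pos': [0.202, 0.538, 0.23], 'orientation': [-0.0, 0.179, 0.984, -0.001], 'wrist_force': [0.451, 0.581, -0.281], 'ft_torque': [0.009, 0.015, -0.039], 'finger_gap': 0.086}
top {'K': [[393.1498, 0.0, 281.2342], [0.0, 393.1498, 209.0204], [0.0, 0.0, 1.0]], 'xyz': [0.3853, -0.0919, 1.0098], 'attitude': [0.0643, -0.6982, 0.7097, -0.0688]}
crate [(0.93, [214.5, 138.3, 62.2, 78.3])]
cabinet [(0.73, [62.9, 117.0, 142.3, 207.9]), (0.15, [302.9, 122.1, 26.2, 34.1])]
door [(0.7, [173.9, 214.8, 29.2, 89.8]), (0.53, [66.9, 118.1, 134.3, 207.5])]
door_pull [(0.29, [217.0, 135.8, 57.0, 79.6])]
doll_pink [(0.92, [232.2, 112.7, 20.6, 27.8])]
doll_teal [(0.65, [345.0, 134.7, 29.6, 39.2])]
rider [(0.98, [407.8, 175.7, 66.6, 48.0]), (0.35, [342.4, 132.6, 34.5, 42.0])]
brush_cup [(0.97, [377.6, 253.5, 43.7, 42.9])]
palette_tile [(0.88, [290.9, 259.9, 55.4, 58.2])]
obsidian [(0.87, [256.6, 273.1, 23.3, 20.6])]
slip_jar [(0.89, [300.4, 122.7, 30.0, 36.2]), (0.67, [232.4, 112.7, 21.6, 28.8])]
side {'K': [[499.1177, 0.0, 277.6391], [0.0, 499.1177, 214.787], [0.0, 0.0, 1.0]], 'xyz': [0.7571, 0.2143, 1.1992], 'attitude': [-0.0462, 0.2591, 0.9523, -0.1545]}
crate [(0.62, [231.4, 207.2, 74.9, 90.5])]
cabinet [(0.72, [267.5, 218.8, 225.8, 201.2])]
door []
door_pull []
doll_pink [(0.84, [206.6, 276.6, 32.4, 39.3]), (0.19, [266.4, 216.9, 226.1, 203.1])]
doll_teal [(0.88, [166.8, 155.5, 38.7, 44.5]), (0.15, [206.3, 278.2, 32.3, 35.6])]
rider [(0.83, [176.0, 58.5, 34.2, 72.4])]
brush_cup [(0.58, [257.8, 71.0, 43.4, 60.0])]
palette_tile [(0.72, [353.4, 254.3, 15.2, 9.4]), (0.69, [294.5, 139.4, 54.6, 52.7])]
obsidian [(0.82, [335.5, 192.3, 21.9, 20.4])]
slip_jar [(0.87, [169.7, 215.9, 32.4, 30.2])]
```

Run:
```python
import cv2
for n in"ab":
  cv2.imwrite(f"pics/{n}2.png",cv2.resize(cv2.imread(f"pics/{n}.png"),(800,600),interpolation=cv2.INTER_CUBIC))
```

```text
(no output)
```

View pics/a2.png

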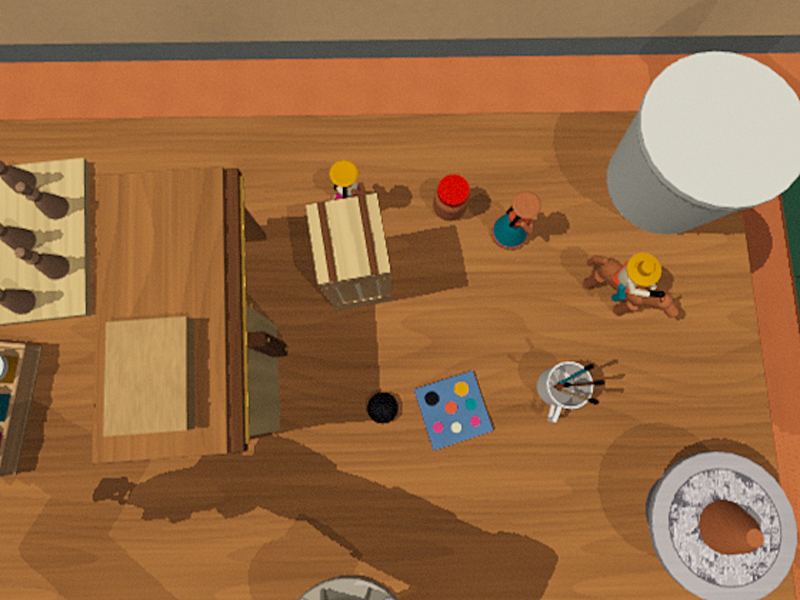

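View pics/b2.png

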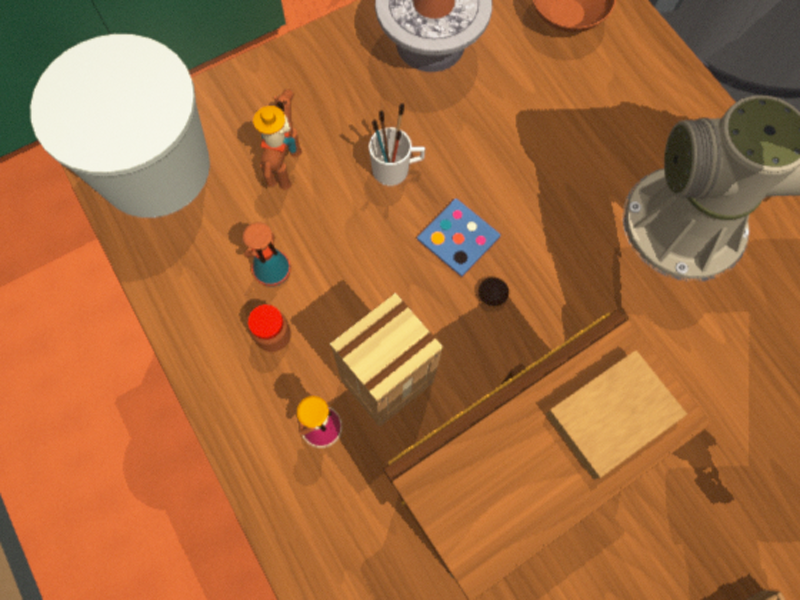

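The top view (image up = world +x, left = +y) shows the crate at about (348,250). The cabinet is to its left with its front facing right, the door is over the near bay and the pull is at (268,345). The pink doll is close to the crate's far side, and the obsidian stone is at (382,407). Next I'll crop the two key areas so I can pick corners.

Run:
```python
import cv2
a=cv2.imread("pics/a.png")[105:335,55:295]
cv2.imwrite("pics/c.png",cv2.resize(a,None,fx=2.6,fy=2.6,interpolation=cv2.INTER_CUBIC))
b=cv2.imread("pics/b.png")[200:420,190:500]
cv2.imwrite("pics/d.png",cv2.resize(b,None,fx=2.5,fy=2.5,interpolation=cv2.INTER_CUBIC))
```

```text
(no output)
```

View pics/c.png

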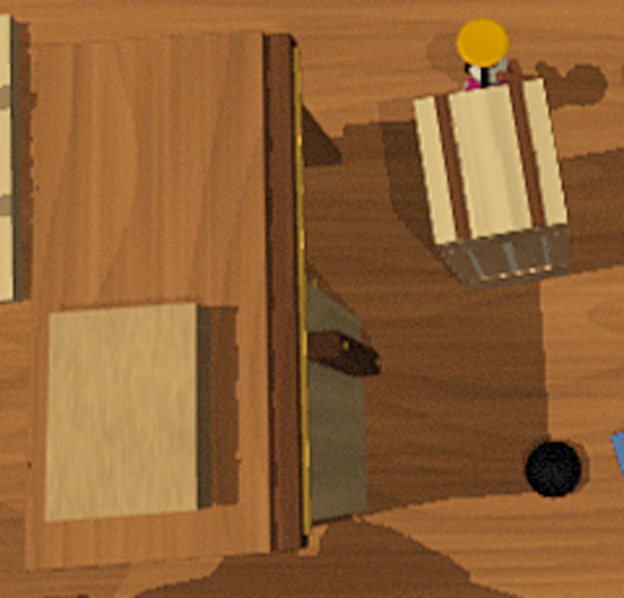

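View pics/d.png

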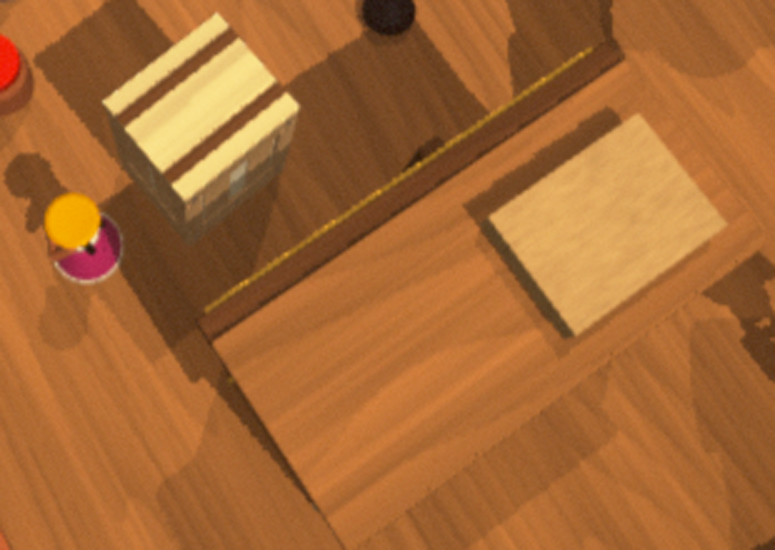

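The crops give clear corners. In the top crop the crate's top corners are at (414,100), (543,78), (567,222) and (435,245), and the carcass/track edge runs from (264,34) to (272,552). In the side crop the crate's top corners are at (105,103), (219,14), (299,103) and (178,197).

```bash
cat > h.py <<'E'
from workcell import *
import numpy as np,cv2
from scipy.optimize import least_squares
from scipy.spatial.transform import Rotation as R
def RC(c):
  i=camera_info(c);q=i["attitude"];return np.array(i["K"]),R.from_quat([q[1],q[2],q[3],q[0]]).as_matrix(),np.array(i["xyz"])
def proj(cam,P):
  K,r,t=cam;p=(np.atleast_2d(P)-t)@r@K.T;return p[:,:2]/p[:,2:]
def ray(cam,uv,z):
  K,r,t=cam;d=r@np.linalg.inv(K)@[uv[0],uv[1],1];return t+d*(z-t[2])/d[2]
def pose(p,L):
  c,s=np.cos(p[2]),np.sin(p[2]);L=np.atleast_2d(L);return np.c_[p[0]+c*L[:,0]-s*L[:,1],p[1]+s*L[:,0]+c*L[:,1],L[:,2]]
def fit(obs,p0):
  f=lambda p:np.concatenate([(proj(c,pose(p,L))-uv).ravel() for c,L,uv in obs])
  r=least_squares(f,p0,loss="soft_l1",f_scale=1.5);return r.x,np.round(f(r.x).reshape(-1,2),1)
E
python3 - <<'E'
from h import *
T,S=RC("top"),RC("side")
ct=lambda a:np.array(a)/2.6+[55,105]-.3; cs=lambda a:np.array(a)/2.5+[190,200]-.3
x,y,h=.0525,.06,.23
p,r=fit([(T,[[x,-y,h],[-x,-y,h],[-x,y,h],[x,y,h],[x,y,0],[-x,y,0]],ct([[414,100],[543,78],[567,222],[435,245],[473,290],[568,270]])),
 (S,[[-x,-y,h],[-x,y,h],[x,y,h],[x,-y,h],[x,-y,0]],cs([[105,103],[219,14],[299,103],[178,197],[192,240]]))],[.47,.0,1.5])
print("crate",p,r.tolist())
c,r=fit([(T,[[-.075,-.183,.28],[-.075,.183,.28],[.075,.183,.28],[.075,-.183,.28]],ct([[264,34],[272,552],[28,568],[33,43]])),
 (S,[[-.075,-.183,.28],[-.075,.183,.28],[.075,-.183,.28]],cs([[213,345],[628,65],[343,548]]))],[.4,.2,1.5])
print("cab",c,r.tolist())
np.save("pc.npy",[p,c])
print("bay",pose(c,[0,-.0885,0]))
tip=ray(T,ct([368,368]),.22);print("pull top tip",tip, "cab frame:",R.from_euler('z',-c[2]).apply(tip-[c[0],c[1],0]))
ca=R.from_euler('z',-c[2]).apply([p[0]-c[0],p[1]-c[1],0]);print("crate in cab",ca,"dyaw",np.degrees(p[2]-c[2]))
for n,z in dict(doll_pink=.07,doll_teal=.07,slip_jar=.085,obsidian=.029,palette_tile=.009,brush_cup=.085,rider=.1).items():
  o=[]
  for cn,C in(("top",T),("side",S)):
    read_camera(cn); d=silhouettes(cn,n)
    if d: b=d[0]["box"];o.append(np.round(ray(C,(b[0]+b[2]/2,b[1]+b[3]/2),z)[:2],3).tolist())
  print(n,o)
print(get_state()["clock"])
E
```

```text
crate [ 0.62569623 -0.0216693   1.73026835] [[0.0, -0.3], [0.1, -0.1], [0.7, -0.6], [0.5, -0.7], [-1.6, 1.0], [1.6, 1.7], [-0.7, -1.2], [-0.4, -1.2], [0.9, 1.1], [3.0, 1.0], [-0.8, 2.5]]
cab [0.52268027 0.2209289  1.61531725] [[-4.3, 1.5], [-7.4, -6.9], [2.5, -7.8], [8.0, 2.2], [4.9, -0.2], [-2.1, 5.5], [0.7, -6.2]]
bay [[0.61109258 0.2248677  0.        ]]
pull top tip [0.46262809 0.07358466 0.22      ] cab frame: [-0.14452554  0.06655041  0.22      ]
crate in cab [-0.24694266 -0.09211675  0.        ] dyaw 6.586212698275927
doll_pink [[0.777, -0.004], [0.764, -0.003]]
doll_teal [[0.702, -0.3], [0.699, -0.308]]
slip_jar [[0.736, -0.186], [0.759, -0.177]]
obsidian [[0.387, -0.067], [0.385, -0.054]]
palette_tile [[0.373, -0.184], [0.378, -0.182]]
brush_cup [[0.4, -0.371], [0.404, -0.363]]
rider [[0.573, -0.478], [0.59, -0.481]]
2.6
```

Run:
```python
from h import *
T,S=RC("top"),RC("side")
ct=lambda a:np.array(a)/2.6+[55,105]-.3; cs=lambda a:np.array(a)/2.5+[190,200]-.3
P=lambda n,C,uv,z:print(n,z,np.round(ray(C,uv,z)[:2],4))
for n,a in dict(bf=[33,43],bn=[28,568],sf=[264,34],sn=[272,552],tf=[294,36],tn=[303,547],yn=[312,525],yf=[299,50]).items(): P("T "+n,T,ct(a),.28)
for n,a in dict(sf=[213,345],sn=[628,65],bf=[343,548],tf=[200,322],tn=[612,43],yf=[207,311],yn=[590,50]).items(): P("S "+n,S,cs(a),.28)
P("door bottom near",T,ct([366,512]),.006);P("door bottom far",T,ct([363,322]),.006);P("pull tip far",T,ct([381,357]),.22);P("pull tip near",T,ct([376,375]),.22);P("pull root far",T,ct([310,332]),.22)
P("cardbox",T,ct([196,303]),.31);P("cardbox",S,cs([488,217]),.31)
```

```text
T bf 0.28 [0.7071 0.3202]
T bn 0.28 [0.3231 0.2911]
T sf 0.28 [0.7118 0.1459]
T sn 0.28 [0.3309 0.1241]
T tf 0.28 [0.7098 0.1231]
T tn 0.28 [0.3338 0.1029]
T yn 0.28 [0.3485 0.0972]
T yf 0.28 [0.6985 0.1189]
S sf 0.28 [0.7166 0.15  ]
S sn 0.28 [0.3331 0.1309]
S bf 0.28 [0.7084 0.3118]
S tf 0.28 [0.7165 0.1313]
S tn 0.28 [0.3331 0.1101]
S yf 0.28 [0.7082 0.1272]
S yn 0.28 [0.3513 0.1061]
door bottom near 0.006 [0.3459 0.1171]
door bottom far 0.006 [0.5292 0.1244]
pull tip far 0.22 [0.471  0.0637]
pull tip near 0.22 [0.4571 0.0673]
pull root far 0.22 [0.4913 0.1192]
cardbox 0.31 [0.5007 0.1746]
cardbox 0.31 [0.5023 0.1751]
```

```bash
cat >> h.py <<'E'
CX=np.array([.5214,.217]);CY=1.622
def cabpose(L): return pose([*CX,CY],L)[0]
def tool(yaw,th):  # yaw of push dir, tilt th deg from vertical
  x=np.array([np.cos(yaw),np.sin(yaw),0]);z=np.array([0,0,-1.]);y=np.cross(z,x)
  return R.from_matrix(np.c_[x,y,z])*R.from_euler('y',th,degrees=True)
def go(p,yaw,th):
  s=get_state();q=s["orientation"];C=R.from_quat([q[1],q[2],q[3],q[0]])
  print("clk %.2f"%s["clock"],"tcp",np.round(s["tcp_pos"],4),"F",np.round(s["wrist_force"],1))
  print("shift cm",np.round(C.inv().apply(np.array(p)-s["tcp_pos"])*100,2),"rot",np.round((C.inv()*tool(yaw,th)).as_rotvec(degrees=True),1))
E
python3 - <<'E'
from h import *
print(grip_point_offset)
go([.202,.538,.43],CY,0);go([.62,-.23,.43],CY,0)
E
```

```text
0.0187
clk 2.60 tcp [0.2024 0.5382 0.2313] F [-0.3 -0.3  1.5]
shift cm [  0.03  -0.03 -19.87] rot [ 0.  -0.  66.5]
clk 2.60 tcp [0.2024 0.5382 0.2313] F [-0.3 -0.3  1.5]
shift cm [-66.13 -57.2  -19.87] rot [ 0.  -0.  66.5]
```

Call:
{"name": "send_rows", "arguments": {"series": [0, 0, -4, 0, 0, 0, 0.7, 0, 0, -8, 0, 0, 0, 0.7, 0, 0, -12, 0, 0, 0, 0.7, 0, 0, -16, 0, 0, 0, 0.7, 0, 0, -20, 0, 0, 0, 0.7, -3, -2.6, -20, 0, 0, 6, 0.7, -6, -5.2, -20, 0, 0, 12, 0.7, -9, -7.8, -20, 0, 0, 18, 0.7, -12, -10.4, -20, 0, 0, 24, 0.7, -15, -13, -20, 0, 0, 30, 0.7]}}

```text
clock: 3.43
tcp_pos: [0.2976, 0.3623, 0.4314]
orientation: [0.0, 0.429, 0.903, 0.0]
wrist_force: [0.9, -0.5, 0.4]
finger_gap: 0.0598
```

```bash
python3 -c "
from h import *
go([.62,-.23,.43],CY,0)"
```

```text
clk 3.43 tcp [0.2976 0.3623 0.4314] F [ 0.9 -0.5  0.4]
shift cm [-66.29 -12.38   0.14] rot [ 0.  -0.  36.2]
```

Call:
{"name": "send_rows", "arguments": {"series": [-4, -0.7, 0, 0, 0, 4, 0.7, -8, -1.5, 0, 0, 0, 8, 0.7, -12, -2.2, 0, 0, 0, 12, 0.7, -16, -3, 0, 0, 0, 16, 0.7, -20, -3.7, 0, 0, 0, 20, 0.7, -24, -4.5, 0, 0, 0, 24, 0.7, -28, -5.2, 0, 0, 0, 28, 0.7, -32, -6, 0, 0, 0, 32, 0.7, -36, -6.7, 0, 0, 0, 36, 0.7, -40, -7.5, 0, 0, 0, 36.2, 0.7]}}

```text
clock: 4.27
tcp_pos: [0.4935, 0.005, 0.4316]
orientation: [0.0, 0.688, 0.725, 0.0]
wrist_force: [0.5, -0.2, 0.5]
finger_gap: 0.0598
```

```bash
python3 -c "
from h import *
go([.63,-.22,.36],CY,0);go([.63,-.22,.36],CY,42)"
```

```text
clk 4.27 tcp [0.4935 0.005  0.4316] F [ 0.5 -0.2  0.5]
shift cm [-23.18  12.45   7.17] rot [ 0.1 -0.   0.1]
clk 4.27 tcp [0.4935 0.005  0.4316] F [ 0.5 -0.2  0.5]
shift cm [-23.18  12.45   7.17] rot [ 0.  42.   0.1]
```

Call:
{"name": "send_rows", "arguments": {"series": [-4, 2, 1, 0, 0, 0, 0.7, -8, 4, 2, 0, 0, 0, 0.7, -12, 6.2, 3, 0, 0, 0, 0.7, -16, 8.4, 4, 0, 0, 0, 0.7, -20, 10.6, 5, 0, 7, 0, 0.7, -23.2, 12.4, 6, 0, 14, 0, 0.7, -23.2, 12.4, 7.2, 0, 21, 0, 0.7, -23.2, 12.4, 7.2, 0, 28, 0, 0.7, -23.2, 12.4, 7.2, 0, 35, 0, 0.7, -23.2, 12.4, 7.2, 0, 42, 0, 0.7]}}

```text
clock: 5.1
tcp_pos: [0.6294, -0.2121, 0.3342]
orientation: [-0.235, 0.652, 0.678, 0.245]
wrist_force: [-1.1, 1.5, 1.4]
finger_gap: 0.0601
```

Run:
```python
from h import *
go([.634,-.165,.04],CY,42)
cv2.imwrite("pics/e.png",cv2.resize(read_camera("top"),(800,600)))
print(np.round(get_state()["joint_pos"],2))
```

```text
clk 5.10 tcp [ 0.6294 -0.2121  0.3342] F [-1.1  1.5  1.4]
shift cm [-15.16  -0.15  25.66] rot [1.9 2.4 0.1]
[-0.68  1.    1.26  2.33  0.52  0.72]
```

View pics/e.png

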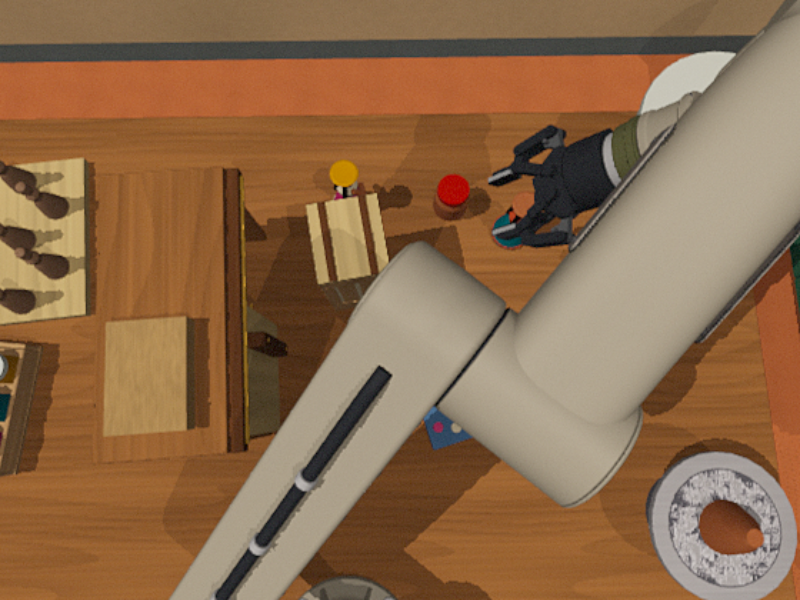

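The tilted tool is now behind the crate, but joints 3 and 4 are at their limits because the wrist is too far out. I'll move towards +y, reduce the tilt to about 36° and go lower, checking as I go.

```bash
python3 -c "
from h import *
go([.625,-.16,.30],CY,36);go([.625,-.15,.15],CY,36)"
```

```text
clk 5.15 tcp [ 0.6315 -0.2118  0.3227] F [  2.6  -2.8 -13.5]
shift cm [ 2.47 -0.52  5.09] rot [ 1.3 -4.6 -0.6]
clk 5.15 tcp [ 0.6315 -0.2118  0.3227] F [  2.6  -2.8 -13.5]
shift cm [-6.52 -0.67 17.14] rot [ 1.3 -4.6 -0.6]
```

Call:
{"name": "send_rows", "arguments": {"series": [1, -0.2, 2, 0.5, -2, 0, 0.7, 2, -0.4, 4, 1, -4, 0, 0.7, 2.5, -0.5, 5, 1.3, -4.6, -0.6, 0.7, 2.5, -0.5, 5, 1.3, -4.6, -0.6, 0.7, 2.5, -0.5, 5, 1.3, -4.6, -0.6, 0.7]}}

```text
clock: 5.57
tcp_pos: [0.6221, -0.1537, 0.3162]
orientation: [-0.214, 0.652, 0.696, 0.208]
wrist_force: [0.5, 0.3, -0.4]
finger_gap: 0.0598
```

```bash
python3 -c "
from h import *
go([.625,-.15,.15],CY,36)
print(np.round(get_state()['joint_pos'],2))"
```

```text
clk 5.57 tcp [ 0.6221 -0.1537  0.3162] F [ 0.5  0.3 -0.4]
shift cm [-9.2   0.13 13.86] rot [0.1 1.2 0.8]
[-0.59  0.75  0.8   2.02  0.48  0.82]
```

Call:
{"name": "send_rows", "arguments": {"series": [-2.3, 0, 3.4, 0, 1, 0.8, 0.7, -4.6, 0, 6.9, 0, 1, 0.8, 0.7, -6.9, 0, 10.4, 0, 1, 0.8, 0.7, -9.2, 0.1, 13.8, 0, 1.2, 0.8, 0.7, -9.2, 0.1, 13.8, 0, 1.2, 0.8, 0.7]}}

```text
clock: 5.98
tcp_pos: [0.6228, -0.1518, 0.1413]
orientation: [-0.228, 0.657, 0.687, 0.213]
wrist_force: [-0.5, 0.7, -1.3]
finger_gap: 0.0598
```

Run:
```python
from h import *
go([.628,-.135,.03],CY,36)
print(np.round(get_state()['joint_pos'],2))
cv2.imwrite("pics/f.png",cv2.resize(read_camera("side"),(800,600)))
```

```text
clk 5.98 tcp [ 0.6228 -0.1518  0.1413] F [-0.5  0.7 -1.3]
shift cm [-5.26  0.67  9.94] rot [-0.2 -0.3 -0.4]
[-0.59  0.78  0.42  1.63  0.49  0.83]
```

View pics/f.png

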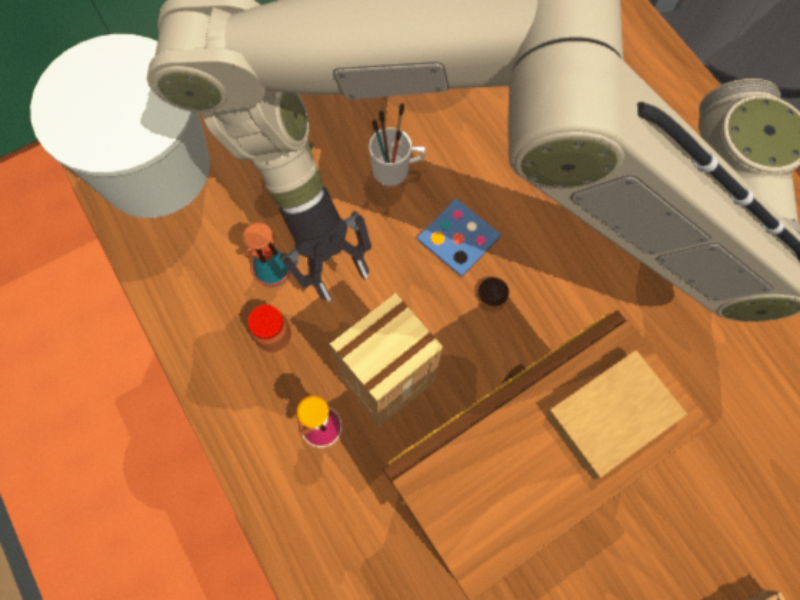

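Run:
```python
from h import *
S=RC("side");s=get_state();q=s["orientation"];C=R.from_quat([q[1],q[2],q[3],q[0]])
for d in(0,.073,.15,.2,.25,.3,.35):
  P=np.array(s["tcp_pos"])-C.apply([0,0,d]);print(d,np.round(P,3),np.round(proj(S,P)[0]/.7))
for uv in((190,90),(290,120)):
  for z in(.25,.35,.45): print(uv,z,np.round(ray(S,np.array(uv)*.7,z),3))
```

```text
0 [ 0.624 -0.152  0.146] [346. 289.]
0.073 [ 0.626 -0.195  0.205] [328. 253.]
0.15 [ 0.628 -0.241  0.267] [308. 212.]
0.2 [ 0.63  -0.27   0.307] [294. 183.]
0.25 [ 0.632 -0.3    0.347] [279. 152.]
0.3 [ 0.633 -0.329  0.388] [263. 120.]
0.35 [ 0.635 -0.359  0.428] [246.  85.]
(190, 90) 0.25 [ 0.686 -0.527  0.25 ]
(190, 90) 0.35 [ 0.693 -0.449  0.35 ]
(190, 90) 0.45 [ 0.701 -0.371  0.45 ]
(290, 120) 0.25 [ 0.576 -0.4    0.25 ]
(290, 120) 0.35 [ 0.596 -0.336  0.35 ]
(290, 120) 0.45 [ 0.615 -0.271  0.45 ]
```

Call:
{"name": "send_rows", "arguments": {"series": [-1.4, 0.2, 2.7, 0, 0, 0, 0.7, -2.8, 0.4, 5.4, 0, 0, 0, 0.7, -4.2, 0.6, 8.1, 0, 0, 0, 0.7, -5.3, 0.7, 9.9, 0, 0, 0, 0.7, -5.3, 0.7, 9.9, 0, 0, 0, 0.7]}}

```text
clock: 6.45
tcp_pos: [0.6321, -0.1366, 0.0366]
orientation: [-0.224, 0.656, 0.688, 0.214]
wrist_force: [-0.9, 0.6, -0.4]
finger_gap: 0.0598
```

Run:
```python
from h import *
go([.63,-.085,.02],CY,36)
go([.614,.155,.02],CY,36)
```

```text
clk 6.45 tcp [ 0.6321 -0.1366  0.0366] F [-0.9  0.6 -0.4]
shift cm [3.2  0.04 4.38] rot [ 0.1 -0.1 -0.1]
clk 6.45 tcp [ 0.6321 -0.1366  0.0366] F [-0.9  0.6 -0.4]
shift cm [22.63 -0.41 18.55] rot [ 0.1 -0.1 -0.1]
```

Call:
{"name": "send_rows", "arguments": {"series": [0.7, 0, 1.8, 0, 0, 0, 0.7, 1.5, 0, 2.8, 0, 0, 0, 0.7, 2.3, 0, 3.6, 0, 0, 0, 0.7, 2.8, 0, 4.1, 0, 0, 0, 0.7, 2.8, 0, 4.1, 0, 0, 0, 0.7]}}

```text
clock: 6.87
tcp_pos: [0.6309, -0.089, 0.0232]
orientation: [-0.222, 0.655, 0.689, 0.215]
wrist_force: [-0.3, 0.6, -1.1]
finger_gap: 0.0598
```

Run:
```python
from h import *
go([.614,.155,.02],CY,36)
cv2.imwrite("pics/g.png",cv2.resize(read_camera("side")[120:330,100:380],None,fx=2.5,fy=2.5))
```

```text
clk 6.87 tcp [ 0.6309 -0.089   0.0232] F [-0.3  0.6 -1.1]
shift cm [19.6  -0.5  14.63] rot [ 0.3 -0.   0.1]
```

View pics/g.png

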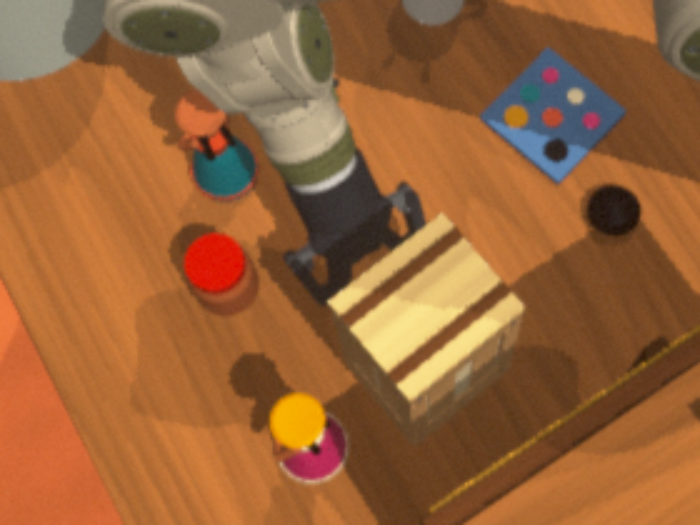

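Call:
{"name": "send_rows", "arguments": {"series": [0.2, 0, 0.1, 0, 0, 0, 0.7, 0.5, 0, 0.4, 0, 0, 0, 0.7, 0.9, 0, 0.7, 0, 0, 0, 0.7, 1.4, 0, 1, 0, 0, 0, 0.7, 1.9, 0, 1.4, 0, 0, 0, 0.7, 2.4, -0.1, 1.8, 0, 0, 0, 0.7, 2.9, -0.1, 2.2, 0, 0, 0, 0.7, 3.4, -0.1, 2.5, 0, 0, 0, 0.7, 3.9, -0.1, 2.9, 0, 0, 0, 0.7, 4.3, -0.1, 3.2, 0, 0, 0, 0.7]}}

```text
clock: 7.75
tcp_pos: [0.6277, -0.0393, 0.0206]
orientation: [-0.22, 0.657, 0.689, 0.214]
wrist_force: [-0.0, -10.4, 2.8]
finger_gap: 0.0597
```

Run:
```python
from h import *
go([.614,.155,.02],CY,36)
```

```text
clk 7.75 tcp [ 0.6277 -0.0393  0.0206] F [ -0.  -10.4   2.8]
shift cm [15.77 -0.48 11.43] rot [ 0.4  0.2 -0.1]
```

Call:
{"name": "send_rows", "arguments": {"series": [0.4, 0, 0.3, 0, 0, 0, 0.7, 1.1, 0, 0.8, 0, 0, 0, 0.7, 1.9, -0.1, 1.4, 0, 0, 0, 0.7, 2.7, -0.1, 2, 0, 0, 0, 0.7, 3.5, -0.1, 2.6, 0, 0, 0, 0.7, 4.3, -0.1, 3.1, 0, 0, 0, 0.7, 5.1, -0.2, 3.7, 0, 0, 0, 0.7, 5.9, -0.2, 4.3, 0, 0, 0, 0.7, 6.5, -0.2, 4.7, 0, 0, 0, 0.7, 6.9, -0.2, 5, 0, 0, 0, 0.7]}}

```text
clock: 8.58
tcp_pos: [0.6215, 0.0466, 0.0206]
orientation: [-0.221, 0.657, 0.689, 0.214]
wrist_force: [-0.5, -11.8, 2.7]
finger_gap: 0.0597
```

Run:
```python
from h import *
go([.614,.155,.02],CY,36)
cv2.imwrite("pics/i.png",cv2.resize(read_camera("side")[180:420,180:500],None,fx=2.4,fy=2.4))
```

```text
clk 8.58 tcp [0.6215 0.0466 0.0206] F [ -0.5 -11.8   2.7]
shift cm [ 8.78 -0.25  6.4 ] rot [ 0.4  0.2 -0.1]
```

View pics/i.png

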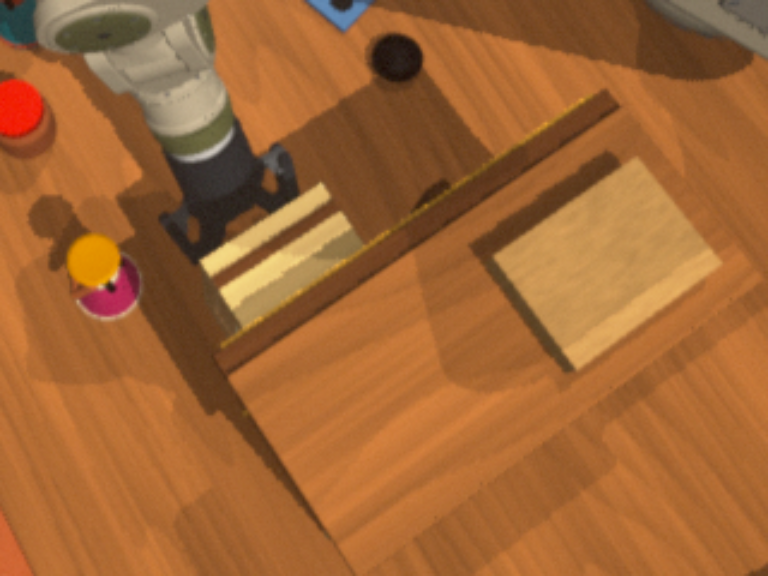

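Run:
```python
from h import *
S=RC("side")
for uv in((200,264),(325,185)):
  p=ray(S,np.array(uv)/2.4+[180,180]-.3,.23);print(np.round(p,4),np.round(R.from_euler('z',-CY).apply(p-[*CX,0]),4))
```

```text
[0.6882 0.0562 0.23  ] [-0.1691 -0.1583  0.23  ]
[0.5657 0.0517 0.23  ] [-0.1674 -0.0358  0.23  ]
```

Run:
```python
from h import *
t=cabpose([-.062,-.0905,.02]);print(t)
go(t,CY,36)
```

```text
[0.61495463 0.15971317 0.02      ]
clk 8.63 tcp [0.6213 0.0476 0.0206] F [ 2.7 -6.2 -0.4]
shift cm [ 9.06 -0.11  6.63] rot [ 0.4  0.1 -0.1]
```

Call:
{"name": "send_rows", "arguments": {"series": [0.4, 0, 0.3, 0, 0, 0, 0.7, 1.1, 0, 0.8, 0, 0, 0, 0.7, 1.9, 0, 1.4, 0, 0, 0, 0.7, 2.7, 0, 2, 0, 0, 0, 0.7, 3.5, -0.1, 2.6, 0, 0, 0, 0.7, 4.3, -0.1, 3.1, 0, 0, 0, 0.7, 5, -0.1, 3.7, 0, 0, 0, 0.7, 5.6, -0.1, 4.1, 0, 0, 0, 0.7, 6, -0.1, 4.4, 0, 0, 0, 0.7, 6.2, -0.1, 4.5, 0, 0, 0, 0.7]}}

```text
clock: 9.47
tcp_pos: [0.6169, 0.1232, 0.0206]
orientation: [-0.221, 0.657, 0.689, 0.214]
wrist_force: [1.0, -9.4, -0.2]
finger_gap: 0.0598
```

Run:
```python
from h import *
go(cabpose([-.062,-.0905,.02]),CY,36)
```

```text
clk 9.47 tcp [0.6169 0.1232 0.0206] F [ 1.  -9.4 -0.2]
shift cm [ 2.93 -0.03  2.19] rot [ 0.4  0.2 -0.1]
```

Call:
{"name": "send_rows", "arguments": {"series": [0.3, 0, 0.2, 0, 0, 0, 0.7, 0.7, 0, 0.5, 0, 0, 0, 0.7, 1.1, 0, 0.8, 0, 0, 0, 0.7, 1.5, 0, 1.1, 0, 0, 0, 0.7, 1.9, 0, 1.4, 0, 0, 0, 0.7, 2.3, 0, 1.7, 0, 0, 0, 0.7, 2.6, 0, 1.9, 0, 0, 0, 0.7, 2.8, 0, 2.1, 0, 0, 0, 0.7, 2.9, 0, 2.2, 0, 0, 0, 0.7]}}

```text
clock: 10.22
tcp_pos: [0.6156, 0.159, 0.0204]
orientation: [-0.221, 0.657, 0.688, 0.214]
wrist_force: [-0.2, -13.6, 7.0]
finger_gap: 0.0605
```

Run:
```python
from h import *
go(cabpose([-.062,-.0905,.02]),CY,36)
a=read_camera("wrist");b=read_camera("top")
cv2.imwrite("pics/j.png",np.hstack([cv2.resize(a,(400,300)),cv2.resize(b[100:280,150:390],(400,300))]))
```

```text
clk 10.22 tcp [0.6156 0.159  0.0204] F [ -0.2 -13.6   7. ]
shift cm [ 0.04 -0.06  0.08] rot [ 0.4  0.2 -0.1]
```

View pics/j.png

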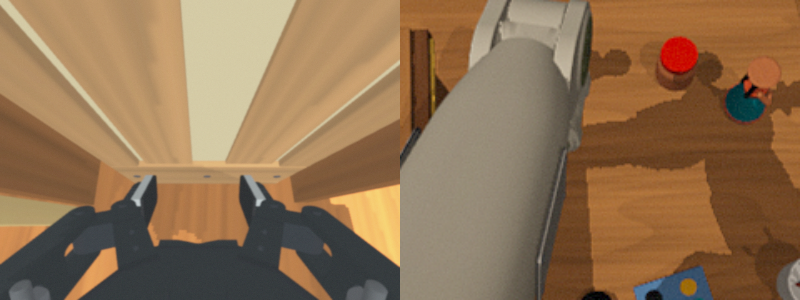

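Run:
```python
from h import *
W=RC("wrist");print(W[2])
inv=lambda p:np.round(R.from_euler('z',-CY).apply(p-[*CX,0]),4)
for n,uv,z in(("base",(207,184),0),("bandtop",(207,162),.055),("bandtopL",(140,160),.055),("bandtopR",(275,162),.055),("bayL",(97,197),0),("bayLfront?",(95,238),0),("bayR",(297,197),0),("bayRfront?",(300,245),0)): print(n,inv(ray(W,np.array(uv)*1.4,z)))
t=cabpose([-.2,-.09,.05]);go(t,CY,36)
```

```text
[0.6174782  0.12886826 0.17514553]
base [-0.061  -0.1002  0.    ]
bandtop [-0.0577 -0.0977  0.055 ]
bandtopL [-0.0563 -0.0572  0.055 ]
bandtopR [-0.0579 -0.1389  0.055 ]
bayL [-0.0714 -0.0089  0.    ]
bayLfront? [-0.1026 -0.0125  0.    ]
bayR [-0.0721 -0.1749  0.    ]
bayRfront? [-0.1084 -0.171   0.    ]
clk 10.32 tcp [0.6156 0.1591 0.0205] F [ 0.7 -9.7  5.1]
shift cm [-9.410e+00 -1.000e-02 -1.044e+01] rot [ 0.4  0.1 -0.1]
```

The crate is in the bay: its rear face is at about −58 mm, so its centre is near −6 mm, with gaps on both sides. Next I'll back off, shut the fingers and move to the door pull.

Call:
{"name": "send_rows", "arguments": {"series": [-1.6, 0, -1.2, 0, 0, 0, 0.7, -4, 0, -3.4, 0, 0, 0, 0.7, -6.5, 0, -6.3, 0, 0, 0, 0.7, -9.4, 0, -10.4, 0, 0, 0, 0.3, -9.4, 0, -10.4, 0, 0, 0, 0, -9.4, 0, -10.4, 0, 0, 0, 0]}}

```text
clock: 10.82
tcp_pos: [0.6219, 0.0209, 0.0494]
orientation: [-0.222, 0.658, 0.687, 0.216]
wrist_force: [0.6, 0.5, -0.1]
finger_gap: 0.0243
```

Run:
```python
from h import *
go(cabpose([-.2,.1,.13]),CY,46)
```

```text
clk 10.82 tcp [0.6219 0.0209 0.0494] F [ 0.6  0.5 -0.1]
shift cm [  4.74 -19.    -6.63] rot [ 0.5 10.  -0.2]
```

Call:
{"name": "send_rows", "arguments": {"series": [1.8, 0, -2.6, 0, 0, 0, 0, 3.5, -2, -5, 0, 3, 0, 0, 4.7, -5, -6.6, 0, 5, 0, 0, 4.7, -8.5, -6.6, 0, 8, 0, 0, 4.7, -12, -6.6, 0, 10, 0, 0, 4.7, -15.5, -6.6, 0, 10, 0, 0, 4.7, -19, -6.6, 0, 10, 0, 0, 4.7, -19, -6.6, 0, 10, 0, 0, 4.7, -19, -6.6, 0, 10, 0, 0]}}

```text
clock: 11.57
tcp_pos: [0.4285, 0.0163, 0.129]
orientation: [-0.284, 0.635, 0.666, 0.271]
wrist_force: [1.6, -0.1, 1.0]
finger_gap: -0.0
```

Run:
```python
from h import *
go(cabpose([-.107,.1,.12]),CY,46)
a=read_camera("wrist");cv2.imwrite("pics/k.png",a);print(np.round(get_state()["joint_pos"],2))
```

```text
clk 11.57 tcp [0.4285 0.0163 0.129 ] F [ 1.6 -0.1  1. ]
shift cm [5.49 0.27 7.02] rot [ 0.2 -0.2 -0.2]
[-0.59  0.44 -0.34  1.35  0.62  0.75]
```

View pics/k.png

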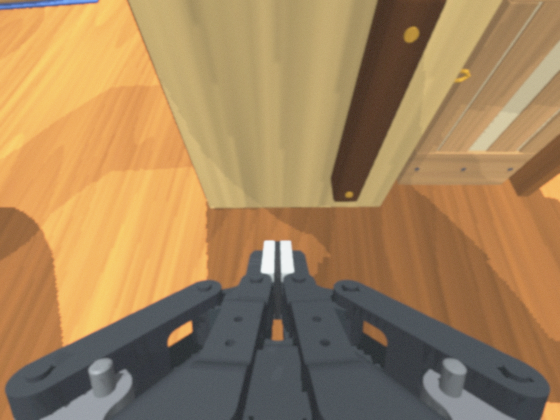

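The wrist view shows the shut fingers in front of the door and left of the pull. The pull's bottom end is at (333–357, 198), and the door's bottom edge runs from (210,207) to (382,207).

Run:
```python
from h import *
W=RC("wrist")
inv=lambda p:np.round(R.from_euler('z',-CY).apply(p-[*CX,0]),4)
for n,uv,z in(("doorL",(210,207),.006),("doorR",(382,207),.006),("pullL",(333,201),.06),("pullR",(357,201),.06)):
  p=ray(W,uv,z);print(n,np.round(p,4),inv(p))
```

```text
doorL [0.3541 0.1136 0.006 ] [-0.0947  0.1724  0.006 ]
doorR [0.5403 0.123  0.006 ] [-0.0948 -0.014   0.006 ]
pullL [0.4768 0.0941 0.06  ] [-0.1205  0.0509  0.06  ]
pullR [0.4978 0.0951 0.06  ] [-0.1205  0.0298  0.06  ]
```

Call:
{"name": "send_rows", "arguments": {"series": [1.8, 0.1, 2, 0, 0, 0, 0, 3.6, 0.2, 4.4, 0, 0, 0, 0, 5.2, 0.3, 6.7, 0, 0, 0, 0, 5.2, 1, 6.7, 0, 0, 0, 0, 5.2, 1.8, 6.7, 0, 0, 0, 0, 5.2, 2.6, 6.7, 0, 0, 0, 0, 5.2, 3, 6.7, 0, 0, 0, 0]}}

```text
clock: 12.2
tcp_pos: [0.4587, 0.0998, 0.1202]
orientation: [-0.281, 0.634, 0.667, 0.271]
wrist_force: [0.7, 0.2, -0.6]
finger_gap: -0.0001
```

Run:
```python
from h import *
go(cabpose([-.110,-.102,.12]),CY,46)
s=get_state();print(R.from_euler('z',-CY).apply(np.array(s["tcp_pos"])-[*CX,0]))
```

```text
clk 12.20 tcp [0.4587 0.0998 0.1202] F [ 0.7  0.2 -0.6]
shift cm [ 0.24 17.06  0.39] rot [ 0.3 -0.   0.1]
[-0.11388338  0.06857465  0.12015076]
```

Call:
{"name": "send_rows", "arguments": {"series": [0, 0.4, 0, 0, 0, 0, 0, 0, 1, 0, 0, 0, 0, 0, 0, 1.8, 0, 0, 0, 0, 0, 0, 2.8, 0.1, 0, 0, 0, 0, 0, 3.9, 0.1, 0, 0, 0, 0, 0.1, 5, 0.1, 0, 0, 0, 0, 0.1, 6.1, 0.1, 0, 0, 0, 0, 0.1, 7.2, 0.2, 0, 0, 0, 0, 0.1, 8.3, 0.2, 0, 0, 0, 0, 0.1, 9.3, 0.2, 0, 0, 0, 0]}}

```text
clock: 13.03
tcp_pos: [0.5501, 0.1068, 0.1193]
orientation: [-0.283, 0.635, 0.666, 0.271]
wrist_force: [-3.4, -0.1, -0.2]
finger_gap: 0.0001
```

Run:
```python
from h import *
go(cabpose([-.110,-.102,.12]),CY,46)
```

```text
clk 13.03 tcp [0.5501 0.1068 0.1193] F [-3.4 -0.1 -0.2]
shift cm [0.17 7.9  0.1 ] rot [ 0.2 -0.1 -0.1]
```

Force is 3.4 N, so the door is sliding. I'll carry on and slow down near the stop.

Call:
{"name": "send_rows", "arguments": {"series": [0, 0.9, 0, 0, 0, 0, 0, 0, 1.9, 0, 0, 0, 0, 0, 0, 2.9, 0, 0, 0, 0, 0, 0, 3.9, 0, 0, 0, 0, 0, 0.1, 4.8, 0, 0, 0, 0, 0, 0.1, 5.5, 0.1, 0, 0, 0, 0, 0.1, 6.1, 0.1, 0, 0, 0, 0, 0.1, 6.6, 0.1, 0, 0, 0, 0, 0.1, 7, 0.1, 0, 0, 0, 0, 0.1, 7.2, 0.1, 0, 0, 0, 0]}}

```text
clock: 13.87
tcp_pos: [0.6213, 0.1118, 0.1196]
orientation: [-0.283, 0.635, 0.666, 0.271]
wrist_force: [-1.6, 0.0, -1.6]
finger_gap: 0.0
```

Run:
```python
from h import *
go(cabpose([-.110,-.102,.12]),CY,46)
```

```text
clk 13.87 tcp [0.6213 0.1118 0.1196] F [-1.6  0.  -1.6]
shift cm [ 0.04  0.77 -0.01] rot [ 0.2 -0.1 -0.1]
```

Call:
{"name": "send_rows", "arguments": {"series": [0, 0.2, 0, 0, 0, 0, 0, 0, 0.4, 0, 0, 0, 0, 0, 0, 0.6, 0, 0, 0, 0, 0, 0, 0.8, 0, 0, 0, 0, 0, 0, 0.9, 0, 0, 0, 0, 0, 0, 1, 0, 0, 0, 0, 0]}}

```text
clock: 14.37
tcp_pos: [0.6309, 0.1123, 0.1199]
orientation: [-0.283, 0.635, 0.666, 0.271]
wrist_force: [-5.7, 0.2, -1.9]
finger_gap: 0.0003
```

Call:
{"name": "send_rows", "arguments": {"series": [0, 0.1, 0, 0, 0, 0, 0, 0, 0.2, 0, 0, 0, 0, 0, 0, 0.3, 0, 0, 0, 0, 0, 0, 0.4, 0, 0, 0, 0, 0]}}

```text
clock: 14.7
tcp_pos: [0.6312, 0.1125, 0.1198]
orientation: [-0.285, 0.636, 0.665, 0.268]
wrist_force: [-18.0, -5.4, 6.7]
finger_gap: -0.0002
```

The force rose to 18 N with no further movement, so the door is on its stop. I'll release sideways, retreat and check.

Call:
{"name": "send_rows", "arguments": {"series": [0, -0.5, 0, 0, 0, 0, 0, 0, -1.5, 0, 0, 0, 0, 0, 0, -2.5, 0, 0, 0, 0, 0, -2, -2.5, -2, 0, 0, 0, 0, -4, -2.5, -4.5, 0, 0, 0, 0, -6, -2.5, -7, 0, 0, 0, 0, -7, -2.5, -9, 0, 0, 0, 0, -7, -2.5, -11, 0, 0, 0, 0, -7, -2.5, -11, 0, 0, 0, 0]}}

```text
clock: 15.45
tcp_pos: [0.6182, -0.0204, 0.1478]
orientation: [-0.28, 0.636, 0.666, 0.273]
wrist_force: [0.9, -0.8, 0.8]
finger_gap: 0.0002
```

Run:
```python
from h import *
s=get_state();print(s["tcp_pos"],s["wrist_force"])
a=read_camera("wrist");b=read_camera("side")
cv2.imwrite("pics/l.png",np.hstack([cv2.resize(a,(400,300)),cv2.resize(b,(400,300))]))
for d in silhouettes("wrist","door")[:2]+silhouettes("wrist","door_pull")[:2]: print(d["p"],d["box"])
```

```text
[ 0.61820099 -0.02037998  0.14778925] [ 0.91915975 -0.76058436  0.84845878]
0.67 [138.0, 0.8, 286.9, 180.7]
0.91 [133.7, 0.0, 289.6, 181.3]
```

View pics/l.png

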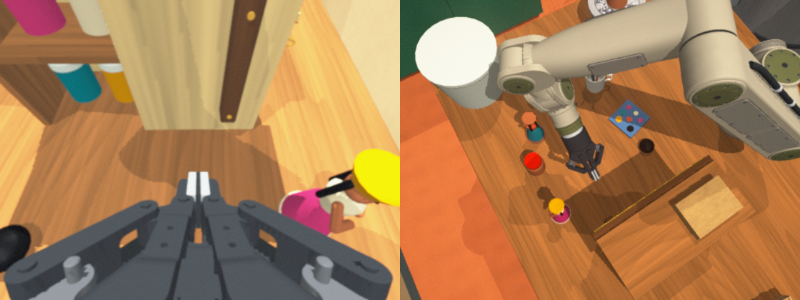

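Run:
```python
from h import *
W=RC("wrist")
inv=lambda p:np.round(R.from_euler('z',-CY).apply(p-[*CX,0]),4)
for uv,z in(((144,130),.006),((271,126),.006),((220,121),.06),((236,123),.06)): print(inv(ray(W,np.array(uv)*1.4,z)))
for cn in("side","top"):
  C=RC(cn);read_camera(cn)
  for n,z in dict(doll_pink=.07,doll_teal=.07,slip_jar=.085,obsidian=.029,palette_tile=.009).items():
    d=silhouettes(cn,n)
    if d: b=d[0]["box"];print(cn,n,round(d[0]["p"],2),np.round(ray(C,(b[0]+b[2]/2,b[1]+b[3]/2),z)[:2],3))
```

```text
[-0.0908  0.0068  0.006 ]
[-0.0823 -0.21    0.006 ]
[-0.1136 -0.1155  0.06  ]
[-0.1171 -0.1378  0.06  ]
side doll_pink 0.9 [0.767 0.   ]
side doll_teal 0.69 [ 0.7   -0.302]
side slip_jar 0.79 [ 0.76 -0.18]
side obsidian 0.84 [ 0.389 -0.059]
side palette_tile 0.58 [ 0.377 -0.178]
top slip_jar 0.62 [ 0.752 -0.184]
```

```bash
python3 -c "
from workcell import *
s=get_state();print(s['clock'],s['wrist_force']);print(hand_in())"
```

```text
16.25 [ 0.9913567  -0.95273804  0.31418799]
the job is handed in; nothing more can be done
None
```

The crate is in the bay and the door is shut in front of it. I handed the job in at 16.3 s.

- **Crate:** I pushed it low on its foot band with two spread, tilted fingertips, at about 10–14 N. Before the door closed, the wrist camera put its rear face about 58–61 mm in front of the cabinet centre. That makes its centre about −6 mm, inside the −22 to +14 mm window, with gaps on both sides.
- **Door:** I pushed its pull strip sideways at about 3 N until it stopped moving and the force rose to 18 N. Afterwards the pull measured −127 mm against −128.5 mm expected, and the door's trailing edge +7 mm against +4 mm. Both are within my 2–4 mm error on the cabinet's position. I pushed to the stop rather than relying on these readings.
- **Bystanders:** The pink doll, teal doll, slip jar, obsidian and tile measured within about 6 mm of where they started, which is within measurement error. I did not re-measure the rider or the brush cup; the arm should have passed well clear of both.
- **End state:** The gripper is about 13 cm clear of the door, with about 1 N or less on each axis at the wrist.

Two checks did not go cleanly:
- **Cabinet fit:** My first fit of the cabinet was poor because its top overhangs, so I re-estimated its position from the door and top edges.
- **Joint limits:** The first tilted pose ran joints 3 and 4 to their range limits, though neither was read past them. I moved closer and reduced the tilt before pushing.

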